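Seat the leaf die, tap out the loose hold-down bolt and hold its cap open

TASK

Get the green chasing bed ready for hammering the next leaf: seat the aluminium leaf die flat and square at the bottom of the bed's pocket and let go of it, then lightly tap the caps of the three hold-down bolts from above, one after the other from the robot's left to its right, to find the loose one, which gives under the tap. Lift the cap of the loose bolt more than halfway open and finish holding it there with the gripper, so that I can get a key on the bolt: the sprung cap shuts if you let go. Leave the other two caps shut, and leave the petal die, the hammer and the wire spool where they are.

Things in the scene. Friction and masses are not known exactly. Their poses are not given: they have to be found in the camera images.
- bed: chasing bed: green cast plate fixed to the bench, 205 (x) by 270 (y) by 20 mm thick, plus a 12 mm foot along each side. Origin on the bench under the plate, 12.5 mm beyond (bed +x) the plate's middle; bed x points roughly away from the robot (yaw within 0.25), bed y to the robot's left. A steel cleat bar (26 mm high) holds the edge nearest the robot, three bolts the far edge
- bed_pocket (a point): middle of the floor of the bed's rectangular pocket, 10 mm above the bench and 10 mm below the bed's top face. The pocket is 60 mm along bed x and 114 mm along bed y, straight walls with a 2 mm chamfer round the mouth; it lies at bed x = -35 mm, y = 0
- die: loose leaf die: aluminium block 56 mm (its x) by 110 mm (its y) by 22 mm high with a raised brass leaf (3 mm, look only) on top; about 0.25 to 0.5 kg. Origin at the centre of its underside, z up; it starts flat on the bench, leaf up, left of the bed. It fits the pocket either way round, long side along bed y, and then stands 12 mm proud of the bed
- bolt_a: one of three alike hold-down bolts (the letter says nothing of its place), one loose, two tight. They stand in a row at bed x = 55 mm, bed y = +90, 0 and -90 mm, in any order. Origin on the bed's top face on the bolt's axis, 20 mm above the bench; axes like the bed's. Bolt head, washer and rubber bush (33 mm round) hide under an orange cap; at rest all are equally high
- cap_a (a joint): angle of bolt_a's hinged cap, rad: 0 shut, 1.6 fully open. Hinge line along bed y, 24 mm from the bolt's axis on the robot's side (bed -x), 28 mm above the bench; the free end, away from the robot, lifts and swings back towards the robot. A weak spring (about 0.7 N at the free end) shuts it when let go
- cap_a_top (a point): middle of the top of bolt_a's cap, over the bolt's axis, 42 mm above the bench: the place to tap. A tight bolt does not give when pushed down here; the loose one sinks, cap and all, by 4.5 mm (begins at about 1.5 N, bottoms at about 4 N) and springs back
- cap_a_grip (a point): point in bolt_a's cap to pinch, fingers either side: midway between its flat sides (32 mm apart along bed y), 34 mm from the hinge line towards the free end, 33 mm above the bench. The shut cap is 44 mm long (bed x), from 25 to 42 mm above the bench; a lip 8 mm long, 20 wide, 3 thick juts from the free end, its underside 26 mm above the bench
- bolt_b: one of three alike hold-down bolts (the letter says nothing of its place), one loose, two tight. They stand in a row at bed x = 55 mm, bed y = +90, 0 and -90 mm, in any order. Origin on the bed's top face on the bolt's axis, 20 mm above the bench; axes like the bed's. Bolt head, washer and rubber bush (33 mm round) hide under an orange cap; at rest all are equally high
- cap_b (a joint): angle of bolt_b's hinged cap, rad: 0 shut, 1.6 fully open. Hinge line along bed y, 24 mm from the bolt's axis on the robot's side (bed -x), 28 mm above the bench; the free end, away from the robot, lifts and swings back towards the robot. A weak spring (about 0.7 N at the free end) shuts it when let go
- cap_b_top (a point): middle of the top of bolt_b's cap, over the bolt's axis, 42 mm above the bench: the place to tap. A tight bolt does not give when pushed down here; the loose one sinks, cap and all, by 4.5 mm (begins at about 1.5 N, bottoms at about 4 N) and springs back
- cap_b_grip (a point): point in bolt_b's cap to pinch, fingers either side: midway between its flat sides (32 mm apart along bed y), 34 mm from the hinge line towards the free end, 33 mm above the bench. The shut cap is 44 mm long (bed x), from 25 to 42 mm above the bench; a lip 8 mm long, 20 wide, 3 thick juts from the free end, its underside 26 mm above the bench
- bolt_c: one of three alike hold-down bolts (the letter says nothing of its place), one loose, two tight. They stand in a row at bed x = 55 mm, bed y = +90, 0 and -90 mm, in any order. Origin on the bed's top face on the bolt's axis, 20 mm above the bench; axes like the bed's. Bolt head, washer and rubber bush (33 mm round) hide under an orange cap; at rest all are equally high
- cap_c (a joint): angle of bolt_c's hinged cap, rad: 0 shut, 1.6 fully open. Hinge line along bed y, 24 mm from the bolt's axis on the robot's side (bed -x), 28 mm above the bench; the free end, away from the robot, lifts and swings back towards the robot. A weak spring (about 0.7 N at the free end) shuts it when let go
- cap_c_top (a point): middle of the top of bolt_c's cap, over the bolt's axis, 42 mm above the bench: the place to tap. A tight bolt does not give when pushed down here; the loose one sinks, cap and all, by 4.5 mm (begins at about 1.5 N, bottoms at about 4 N) and springs back
- cap_c_grip (a point): point in bolt_c's cap to pinch, fingers either side: midway between its flat sides (32 mm apart along bed y), 34 mm from the hinge line towards the free end, 33 mm above the bench. The shut cap is 44 mm long (bed x), from 25 to 42 mm above the bench; a lip 8 mm long, 20 wide, 3 thick juts from the free end, its underside 26 mm above the bench
- petal_die: bystander: dark steel petal die, 60 x 60 x 22 mm block, right of the bed near the robot; origin at the centre of its underside
- hammer: bystander: chasing hammer, 240 mm long, lying right of the bed; origin on the bench under the tool
- spool: bystander: wire spool, 68 mm round, 38 mm high, upright on the bench left of and beyond the bed; origin at the centre of its underside

How it is judged (in metres and radians):
On the way, in this order (a step that is already met when the one before it is completed fails the run):
1. the leaf die lies flat and square on the floor of the pocket, let go (horizontal distance between die and bed_pocket below 0.0035 m and z of die in the frame of bed_pocket below 0.002 m and angle between the x axis of die and the x axis of bed, either way round below 0.05 rad and angle between die's own z axis and vertical below 0.03 rad and contact force between the fingers and die below 0.1 N), for 0.2 s.
2. the leftmost cap is tapped from above, shut (((contact force between the fingers and bolt_a above 1.5 N and horizontal distance between the grasp point and cap_a_top below 0.03 m and value of joint cap_a below 0.1 rad and y of bolt_a in the frame of bed between 0.05 and 0.2 m) or (contact force between the fingers and bolt_b above 1.5 N and horizontal distance between the grasp point and cap_b_top below 0.03 m and value of joint cap_b below 0.1 rad and y of bolt_b in the frame of bed between 0.05 and 0.2 m) or (contact force between the fingers and bolt_c above 1.5 N and horizontal distance between the grasp point and cap_c_top below 0.03 m and value of joint cap_c below 0.1 rad and y of bolt_c in the frame of bed between 0.05 and 0.2 m))).
3. then the middle cap (((contact force between the fingers and bolt_a above 1.5 N and horizontal distance between the grasp point and cap_a_top below 0.03 m and value of joint cap_a below 0.1 rad and y of bolt_a in the frame of bed between -0.05 and 0.05 m) or (contact force between the fingers and bolt_b above 1.5 N and horizontal distance between the grasp point and cap_b_top below 0.03 m and value of joint cap_b below 0.1 rad and y of bolt_b in the frame of bed between -0.05 and 0.05 m) or (contact force between the fingers and bolt_c above 1.5 N and horizontal distance between the grasp point and cap_c_top below 0.03 m and value of joint cap_c below 0.1 rad and y of bolt_c in the frame of bed between -0.05 and 0.05 m))).
4. then the rightmost cap (((contact force between the fingers and bolt_a above 1.5 N and horizontal distance between the grasp point and cap_a_top below 0.03 m and value of joint cap_a below 0.1 rad and y of bolt_a in the frame of bed between -0.2 and -0.05 m) or (contact force between the fingers and bolt_b above 1.5 N and horizontal distance between the grasp point and cap_b_top below 0.03 m and value of joint cap_b below 0.1 rad and y of bolt_b in the frame of bed between -0.2 and -0.05 m) or (contact force between the fingers and bolt_c above 1.5 N and horizontal distance between the grasp point and cap_c_top below 0.03 m and value of joint cap_c below 0.1 rad and y of bolt_c in the frame of bed between -0.2 and -0.05 m))).
At the end, for the whole second after the job is handed in: the gripper's fingers hold the loose bolt's cap still, more than halfway open (over 0.8 rad); the other two caps are shut (under 0.1 rad); the die still lies in the pocket, within 3.5 mm of its middle, on the floor within 2 mm, square within 0.05 rad, not touched by the fingers (all of step 1 and value of joint cap_b above 0.8 rad and velocity of joint cap_b between -0.2 and 0.2 rad/s and contact force between the fingers and bolt_b above 0.2 N and value of joint each of cap_a, cap_c below 0.1 rad); the arm keeps its last pose, push and grip.
It fails at once if the cap of a tight bolt is lifted (over 0.35 rad) (value of joint any of cap_a, cap_c above 0.35 rad).
It fails at once if a cap is struck hard from above (over 40 N) ((contact force between the fingers and bolt_a above 40 N and z of the grasp point in the frame of cap_a_top above 0.016 m) or (contact force between the fingers and bolt_b above 40 N and z of the grasp point in the frame of cap_b_top above 0.016 m) or (contact force between the fingers and bolt_c above 40 N and z of the grasp point in the frame of cap_c_top above 0.016 m)).
It fails at once if the petal die, the hammer or the spool is shifted by over 30 mm (distance of any of petal_die, hammer, spool from where it was at the start of the episode above 0.03 m).
It also fails if it takes over 61 s, if anything falls off the work surface, if the arm or the gripper's body presses on something with over 40 N, if the wrist force passes 120 N, or if a joint passes its speed limit or range.

ROBOT

A 7-joint arm with a two-finger parallel gripper is mounted at the origin on the work surface. World frame = base frame: x ahead of the robot, y to its left, z up, the work surface at z = 0. Lengths are in m, angles in degrees, forces in N, time in s.
With the tool pointing down it reaches from about 0.425 to 0.875 m from the base axis. Payload 4.7 kg.
Tool frame: the origin (TCP) lies between the finger pads; the fingertips stand env.tip_reach ahead of it and the grasp point (between the pads) lies 2 mm behind it (env.tip_reach is the distance from the TCP to the fingertips, in m); z points along the fingers, y is the line along which they close (so a half turn about z gives the same grasp; the last joint's range is limited). The gripper opens to 87 mm and grips with 3 to 60 N. Pads are 19 mm wide; open, the fingers measure 117 mm over their backs; the gripper's body (75 mm by 190 mm) begins 51 mm behind the grasp point.
Start: joints at [-65.254, 18.392, -4.016, 83.108, 1.295, 78.541, -3.26], TCP at [0.264, 0.594, 0.24] pointing down, gripper open.
Joint ranges: [-163.93, 163.93], [-17.29, 119.83], [-79.2, 71.16], [3.27, 140.29], [-89.18, 269.18], [5.43, 117.66], [-154.24, 154.24]. Speed limits (degrees/s): [147.25, 147.25, 180, 180, 180, 180, 180].

INTERFACE

Orientations are given as [roll, pitch, yaw] about the fixed x, y, z axes, in that order (R = Rz(yaw) Ry(pitch) Rx(roll)).
In Python, from cell import env, vision, monitor gives the robot as it stands (env), with the cameras (vision) and the readings (monitor).
- The arm moves only by the tool run_rows, called after "Emit:" by a JSON object that holds its "name" and its "arguments", one argument or row to a line. Schema: {"type":"object","properties":{"rows":{"type":"string"},"clamp_n":{"type":"number"},"only":{"type":"string"},"quiet":{"type":"boolean"},"lines":{"type":"string"}},"required":["rows"],"additionalProperties":false}. rows is a string of 1 to 8 rows, parted by a bar, with the numbers parted by spaces; each row has 5 numbers: dx, dy, dz in m, then a turn about the tool's z in degrees, then the finger opening in m; each row is the pose to reach, as a shift and turn from the pose commanded when the call began, along the tool's axes at that moment; what a row does not reach only later rows make up. A row lasts 1/12 s, in which the tool goes at most 0.0417 m and 7.16 degrees, less where a joint would pass 70% of its speed; a pose out of reach is approached as far as the arm can. The fingers move at their own pace and stop on an object; clamp_n is the grip in N (left out, the last holds). Time passes only in rows, so rows that do not move let the fingers close. The tool returns the time, the measured TCP pose, the force, the opening and the grip force at its end. only (a regular expression) keeps the lines of the reply that match it, lines (a string "A,B") keeps lines A to B, and quiet returns only ok. Input that does not fit is refused with a message, and nothing moves.
- monitor.get_obs(): the state, without advancing time (a new reading comes with each control period).
- vision.read_camera(name): name is "scene" or "top" or "wrist"; returns a dict with "color" (400x640x3 uint8, blue, green, red), "fx", "fy", "cx", "cy" (pixels), "dist" ([k1, k2, p1, p2, k3] as OpenCV has them; the pictures are not rectified), "world_from_camera" (4x4, takes a point from camera to world coordinates). Camera axes: x right, y down, z forward; pixel columns grow to the right and rows downward; lengths in m; the calibration is good to about 2 mm. A picture is of the moment at which its call begins. There is no depth.
- env.sign_off(): hands the job in; it is judged then, once.
The state is a dict: "time_s": time; "qpos": joint angles; "joint_velocities": joint speeds; "effort": joint torques, N m; "tool_pos": TCP position; "tool_rot": TCP orientation; "force": force on the tool from outside, world axes, zero at the start; "wrist_torque": the same for the moment, N m; "grip_width": finger opening in m; "grasp_force": force on a finger pad.
Only numpy, scipy, OpenCV 4.12 (cv2) and the standard library are available. Lean on these libraries where they do the work, as an engineer would, in place of code of your own. Each camera call takes 0.05 s, during which the arm holds its last target. There are 200 camera calls.

## Working session

There is one attempt and no reset: what is moved stays moved. The work goes in short steps, Python scripts to look and compute and a tool call to move; the robot and the scene stay as the last step left them, time stands still between calls to the robot, and variables do not carry over. Pictures are saved under pics/ and viewed, at most 13 in all, crops included, and the job is handed in when it is done.

```bash
ls; mkdir -p pics
```

Run:
```python
from cell import env, vision, monitor
import cv2,numpy as np
o=monitor.get_obs()
print(env.tip_reach,o['time_s'],o['tool_pos'],o['tool_rot'],o['grip_width'],o['force'])
for n in['scene','top']:
    c=vision.read_camera(n);cv2.imwrite(f'pics/{n}0.png',c['color']);print(n,c['fx'],c['cx'],c['cy'],c['dist'],np.round(c['world_from_camera'],3).tolist())
```

```text
cell.py
pics
0.017 0.0 [0.26355065 0.59360759 0.2384754 ] [-1.79892299e+02  5.21372873e-03  1.56064771e+02] 0.0869061376000848 [-0.30735132 -0.1883036   0.80950935]
scene 518.2751008217468 322.3361058825262 191.24367223911383 [-0.07199535  0.          0.          0.          0.        ] [[0.136, 0.715, -0.686, 1.479], [0.991, -0.099, 0.094, -0.155], [-0.001, -0.692, -0.721, 1.017], [0.0, 0.0, 0.0, 1.0]]
top 375.68444329095206 323.2837807604699 202.7934763724331 [-0.03527712  0.          0.          0.          0.        ] [[-0.023, -0.989, 0.144, 0.432], [-0.999, 0.027, 0.02, -0.039], [-0.024, -0.143, -0.989, 0.94], [0.0, 0.0, 0.0, 1.0]]
```

View pics/top0.png

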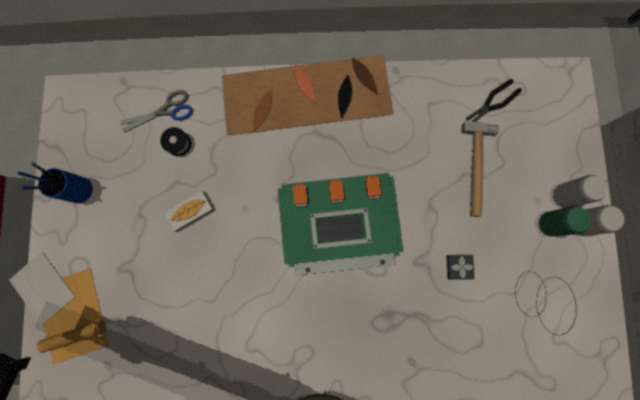

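View pics/scene0.png

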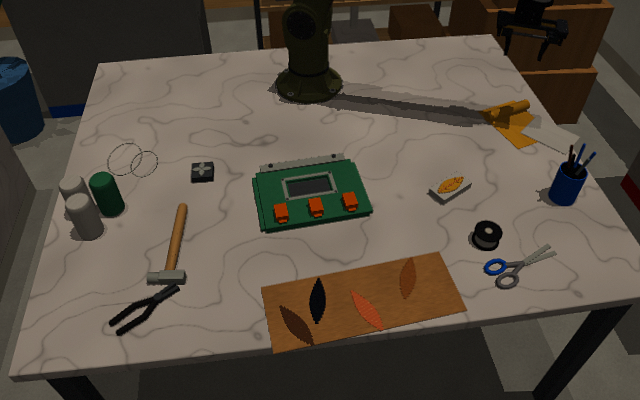

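The top view shows the leaf die at about (189,211), the pocket at (340,228), the caps at (300,195), (336,190) and (373,187), and the spool at (176,142). The scene view agrees: die (450,188), bed (312,193). I'll take coarse positions from these, then refine with the wrist camera.

Create h.py:
```python
from cell import env, vision, monitor
import cv2,numpy as np
from scipy.spatial.transform import Rotation as R
def K(c): return np.array([[c['fx'],0,c['cx']],[0,c['fy'],c['cy']],[0,0,1]]),np.array(c['dist'],float)
def ray(c,uv,z):
    k,d=K(c);p=cv2.undistortPoints(np.array(uv,float).reshape(-1,1,2),k,d)[:,0]
    T=np.array(c['world_from_camera']);v=np.c_[p,np.ones(len(p))]@T[:3,:3].T
    return T[:3,3]+v*((z-T[2,3])/v[:,2])[:,None]
def proj(c,P):
    k,d=K(c);T=np.linalg.inv(c['world_from_camera'])
    return cv2.projectPoints(np.array(P,float).reshape(-1,3),cv2.Rodrigues(T[:3,:3])[0],T[:3,3],k,d)[0][:,0]
def tool(p,yaw=None):
    "shift in the tool's axes and turn to bring the TCP to p (world) from the measured pose"
    o=monitor.get_obs();r=R.from_euler('xyz',o['tool_rot'],degrees=True)
    s=r.inv().apply(np.array(p)-o['tool_pos'])
    # pointing down: +turn about tool z lowers world yaw
    t=None if yaw is None else (-(yaw-o['tool_rot'][2])+90)%180-90
    print('shift',np.round(s,4),'turn',t,'at',np.round(o['tool_pos'],4),np.round(o['tool_rot'],2),'t',o['time_s'])
```

Run:
```python
from h import *
for n,box in[('top',(270,160,410,280)),('scene',(240,150,380,240))]:
    c=vision.read_camera(n);im=c['color'];h=cv2.cvtColor(im,cv2.COLOR_BGR2HSV)
    m=cv2.inRange(h,(3,150,120),(18,255,255));M=np.zeros_like(m);M[box[1]:box[3],box[0]:box[2]]=m[box[1]:box[3],box[0]:box[2]]
    k,l,s,ce=cv2.connectedComponentsWithStats(M)
    g=[i for i in range(1,k) if s[i,4]>40];print(n,s[g,4],ray(c,ce[g],.038).round(4).tolist())
T=vision.read_camera('top');S=vision.read_camera('scene')
print('die',ray(T,[189,211],.024),ray(S,[450,187],.024))
print('pocket',ray(T,[340,228],.015),ray(S,[309,187],.015))
print('spool',ray(T,[176,140],.038))
w=vision.read_camera('wrist');print(w['fx'],w['cx'],w['cy'],w['dist'],np.round(w['world_from_camera'],3).tolist())
d=ray(T,[189,211],.024)[0]
# die long axis ends, rough
a,b=ray(T,[[172,222],[207,201]],.022);print('die axis',np.degrees(np.arctan2(*(b-a)[1::-1])),np.linalg.norm(b-a))
tool([d[0],d[1],.24])
```

```text
top [232 233 234] [[0.6018, -0.1423, 0.038], [0.5942, -0.0523, 0.038], [0.5869, 0.0376, 0.038]]
scene [144 148 152] [[0.5831, 0.0393, 0.038], [0.5904, -0.0506, 0.038], [0.598, -0.1407, 0.038]]
die [[0.55320044 0.31511198 0.024     ]] [[0.56572996 0.31657232 0.024     ]]
pocket [[ 0.5023167  -0.05923474  0.015     ]] [[ 0.50530698 -0.05790991  0.015     ]]
spool [[0.73324821 0.34867793 0.038     ]]
349.7214377875193 323.20869013677515 202.90293032943234 [-0.06590998  0.          0.          0.          0.        ] [[0.406, 0.887, 0.219, 0.204], [0.914, -0.394, -0.098, 0.619], [-0.001, 0.239, -0.971, 0.385], [0.0, 0.0, 0.0, 1.0]]
die axis -59.97200365944123 0.10098076489886314
shift [-0.3777 -0.1374 -0.0006] turn None at [0.2637 0.594  0.2393] [-179.98    0.    156.06] t 0.35
```

Bed yaw from the caps is about 4.7°, with 90 mm spacing as specified. I'll move over the die at viewing height.

Emit:
{"name": "run_rows", "arguments": {
  "rows": "-0.378 -0.137 0 36 0.087 | -0.378 -0.137 0 36 0.087 | -0.378 -0.137 0 36 0.087 | -0.378 -0.137 0 36 0.087 | -0.378 -0.137 0 36 0.087 | -0.378 -0.137 0 36 0.087 | -0.378 -0.137 0 36 0.087 | -0.378 -0.137 0 36 0.087"
}}

```text
time_s: 1.02
tool_pos: [0.5053, 0.3616, 0.2399]
tool_rot: [180.0, -0.0, 120.1]
force: [-0.7, 0.3, 0.1]
grip_width: 0.0871
grasp_force: 0.0
```

```bash
python3 -c "
from h import *
tool([.557,.315,.24],120)"
```

```text
shift [-0.0663  0.0214 -0.0001] turn 0.07603079281263092 at [0.5053 0.3616 0.2399] [ 1.7996e+02 -1.0000e-02  1.2008e+02] t 1.0167
```

Emit:
{"name": "run_rows", "arguments": {
  "rows": "-0.066 0.021 0 0 0.087 | -0.066 0.021 0 0 0.087 | -0.066 0.021 0 0 0.087 | -0.066 0.021 0 0 0.087"
}}

```text
time_s: 1.35
tool_pos: [0.5569, 0.3141, 0.2394]
tool_rot: [-180.0, 0.0, 119.8]
force: [-0.3, 1.7, 0.2]
grip_width: 0.087
grasp_force: 0.0
```

Run:
```python
from h import *
c=vision.read_camera('wrist');cv2.imwrite('pics/w1.png',c['color']);tool([.557,.315,.24],120)
```

```text
shift [-0.0021  0.0007 -0.0006] turn -0.0021779745573411446 at [0.5554 0.3164 0.2394] [-1.7999e+02 -4.0000e-02  1.2000e+02] t 1.4
```

View pics/w1.png

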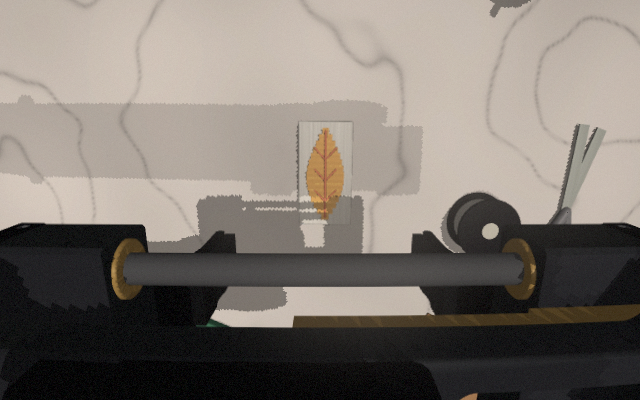

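The wrist view shows the die nearly aligned, its top face about (299..352, 122..223), partly in the gripper's shadow; the spool is at (483,222). I'll zoom to get the corners.

Run:
```python
from h import *
c=vision.read_camera('wrist')
q=ray(c,[[299,122],[352,122],[351,223],[299,223]],.022);print(q.round(4).tolist())
print([np.linalg.norm(q[i]-q[i-1]).round(4) for i in range(4)],q.mean(0))
im=c['color'][110:240,270:390];cv2.imwrite('pics/w1c.png',cv2.convertScaleAbs(cv2.resize(im,None,fx=4.5,fy=4.5,interpolation=2),alpha=1.2))
```

```text
[[0.5037, 0.3549, 0.022], [0.5504, 0.3818, 0.022], [0.6047, 0.2895, 0.022], [0.5558, 0.2612, 0.022]]
[np.float64(0.1072), np.float64(0.0539), np.float64(0.1072), np.float64(0.0565)] [0.55365388 0.32184651 0.022     ]
```

View pics/w1c.png

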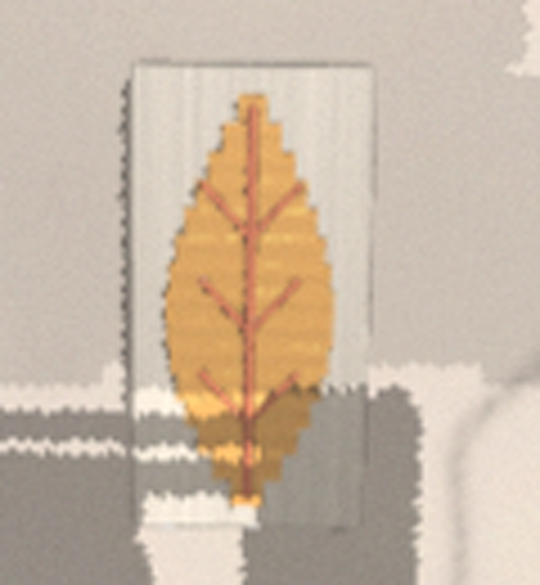

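Zoomed die corners: TL (299.8,124.4), TR (352.9,124.9), BR (350.2,226.4), BL (300.6,226.4).

Run:
```python
from h import *
c=vision.read_camera('wrist')
q=ray(c,[[299.8,124.4],[352.9,124.9],[350.2,226.4],[300.6,226.4]],.022);print(q.round(4).tolist())
print([np.linalg.norm(q[i]-q[i-1]).round(4) for i in range(4)],q.mean(0))
f=lambda v:np.degrees(np.arctan2(v[1],v[0]))
print('long',f(q[2]-q[1]),f(q[3]-q[0]),'short',f(q[1]-q[0]),f(q[2]-q[3]))
T=vision.read_camera('top');P=q.mean(0)
print('top check',proj(T,np.r_[q,[P]]).round(1).tolist())
S=vision.read_camera('scene');print('scene check',proj(S,np.r_[q,[P]]).round(1).tolist())
a=cv2.resize(T['color'][180:245,145:240],None,fx=4,fy=4);b=cv2.resize(S['color'][160:225,410:505],None,fx=4,fy=4)
for im,cc,o in((a,T,(145,180)),(b,S,(410,160))):
    cv2.polylines(im,[((proj(cc,q)-o+.5)*4).astype(int)],True,(0,0,255),1)
cv2.imwrite('pics/chk.png',np.hstack([a,b]))
tool([P[0],P[1],.24],120)
```

```text
[[0.5045, 0.3545, 0.022], [0.5515, 0.3812, 0.022], [0.6051, 0.2872, 0.022], [0.5584, 0.2601, 0.022]]
[np.float64(0.1086), np.float64(0.0541), np.float64(0.1082), np.float64(0.054)] [0.55490079 0.32075951 0.022     ]
long -60.31317637450804 -60.28185865588008 short 29.619993256515254 30.1398303259476
top check [[173.2, 231.0], [163.3, 212.4], [200.8, 190.3], [211.1, 208.5], [187.1, 210.5]]
scene check [[456.3, 170.6], [471.0, 181.5], [443.7, 199.2], [428.9, 187.6], [450.1, 184.5]]
shift [ 0.0016  0.0019 -0.0004] turn 0.24285153395719306 at [0.5541 0.3184 0.2396] [-1.8000e+02 -5.0000e-02  1.2024e+02] t 1.6
```

View pics/chk.png

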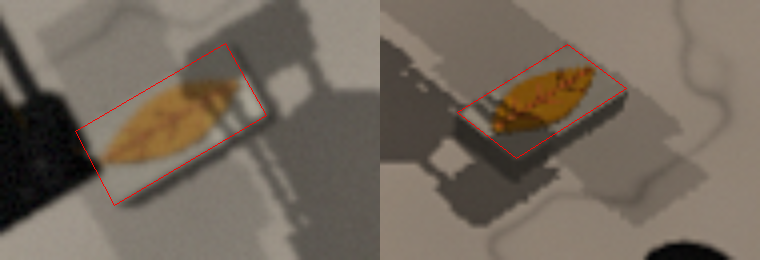

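All three views agree: die centre (0.555, 0.321), long axis −60.3°. Next I'll descend so the tips stand about 12.5 mm above the bench. That grips only the part that will stand proud of the bed.

Emit:
{"name": "run_rows", "arguments": {
  "rows": "0.002 0.002 0.04 0.3 0.087 | 0.002 0.002 0.08 0.3 0.087 | 0.002 0.002 0.12 0.3 0.087 | 0.002 0.002 0.15 0.3 0.087 | 0.002 0.002 0.17 0.3 0.087 | 0.002 0.002 0.18 0.3 0.087 | 0.002 0.002 0.18 0.3 0.087 | 0.002 0.002 0.18 0.3 0.087"
}}

```text
time_s: 2.27
tool_pos: [0.5561, 0.3202, 0.0603]
tool_rot: [180.0, -0.0, 119.8]
force: [0.3, -0.0, 0.0]
grip_width: 0.0872
grasp_force: 0.0
```

```bash
python3 -c "
from h import *
tool([.5549,.3208,.0295],119.7)"
```

```text
shift [ 0.0011 -0.0008  0.0308] turn 0.1281060818413664 at [0.5561 0.3202 0.0603] [ 1.7995e+02 -1.0000e-02  1.1983e+02] t 2.2667
```

Emit:
{"name": "run_rows", "arguments": {
  "rows": "0.001 0 0.015 0 0.087 | 0.001 -0.001 0.026 0 0.087 | 0.001 -0.001 0.0305 0 0.087 | 0.001 -0.001 0.0305 0 0.087 | 0.001 -0.001 0.0305 0 0.05 | 0.001 -0.001 0.0305 0 0.05 | 0.001 -0.001 0.0305 0 0.05 | 0.001 -0.001 0.0305 0 0.05",
  "clamp_n": 30
}}

```text
time_s: 2.93
tool_pos: [0.5552, 0.3199, 0.0298]
tool_rot: [179.9, -0.0, 119.8]
force: [-0.3, 0.4, -0.5]
grip_width: 0.0683
grasp_force: 0.0
```

Emit:
{"name": "run_rows", "arguments": {
  "rows": "0 0 0 0 0.05 | 0 0 0 0 0.05 | 0 0 0 0 0.05 | 0 0 0 0 0.05"
}}

```text
time_s: 3.27
tool_pos: [0.555, 0.3198, 0.0294]
tool_rot: [180.0, -0.0, 119.8]
force: [0.2, 0.3, 0.4]
grip_width: 0.0557
grasp_force: 30.0
```

Gripped at 55.7 mm. I'll lift and travel past the bed to its right, so that the wrist camera sees both the pocket and the held die.

Emit:
{"name": "run_rows", "arguments": {
  "rows": "0 0 -0.03 0 0.05 | 0 0 -0.07 0 0.05 | 0 0 -0.11 0 0.05 | 0 0 -0.15 0 0.05 | 0 0 -0.17 0 0.05 | 0 0 -0.17 0 0.05"
}}

```text
time_s: 3.77
tool_pos: [0.5572, 0.3209, 0.2051]
tool_rot: [179.4, -0.0, 119.8]
force: [1.5, 0.9, -3.4]
grip_width: 0.0558
grasp_force: 30.0
```

```bash
python3 -c "
from h import *
tool([.503,-.13,.2],94.7)"
```

```text
shift [-0.3646 -0.2709  0.0022] turn 25.05431192187288 at [0.5572 0.3209 0.2051] [ 1.7945e+02 -4.0000e-02  1.1975e+02] t 3.7667
```

Emit:
{"name": "run_rows", "arguments": {
  "rows": "-0.365 -0.271 0 25 0.05 | -0.365 -0.271 0 25 0.05 | -0.365 -0.271 0 25 0.05 | -0.365 -0.271 0 25 0.05 | -0.365 -0.271 0 25 0.05 | -0.365 -0.271 0 25 0.05 | -0.365 -0.271 0 25 0.05 | -0.365 -0.271 0 25 0.05"
}}

```text
time_s: 4.43
tool_pos: [0.5129, -0.0132, 0.1967]
tool_rot: [-179.8, -0.0, 94.8]
force: [0.7, -0.5, -2.2]
grip_width: 0.0553
grasp_force: 30.0
```

```bash
python3 -c "
from h import *
tool([.503,-.13,.2],94.7)"
```

```text
shift [-0.1156 -0.0196 -0.0032] turn 0.08247557050513876 at [ 0.5129 -0.0132  0.1967] [-179.79   -0.     94.78] t 4.4333
```

Emit:
{"name": "run_rows", "arguments": {
  "rows": "-0.116 -0.020 0 0 0.05 | -0.116 -0.020 0 0 0.05 | -0.116 -0.020 0 0 0.05 | -0.116 -0.020 0 0 0.05 | -0.116 -0.020 0 0 0.05 | -0.116 -0.020 0 0 0.05"
}}

```text
time_s: 4.93
tool_pos: [0.5037, -0.1278, 0.1972]
tool_rot: [-179.8, -0.1, 94.7]
force: [0.8, 1.3, -3.0]
grip_width: 0.0556
grasp_force: 30.0
```

Emit:
{"name": "run_rows", "arguments": {
  "rows": "0 0 0 0 0.05 | 0 0 0 0 0.05 | 0 0 0 0 0.05 | 0 0 0 0 0.05"
}}

```text
time_s: 5.27
tool_pos: [0.5049, -0.1277, 0.1989]
tool_rot: [-180.0, -0.0, 94.9]
force: [0.8, -0.3, -3.2]
grip_width: 0.0555
grasp_force: 30.0
```

Run:
```python
from h import *
c=vision.read_camera('wrist');cv2.imwrite('pics/w2.png',cv2.convertScaleAbs(c['color'],alpha=1.3));tool([.503,-.13,.2],94.7)
```

```text
shift [-0.0019 -0.0021 -0.001 ] turn 0.1373941941586736 at [ 0.5049 -0.1279  0.199 ] [-180.     -0.     94.84] t 5.3167
```

View pics/w2.png

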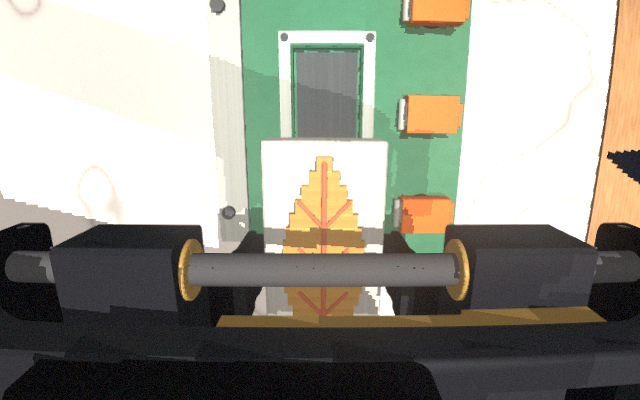

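The wrist view shows the held die with its front corners at about (262,139) and (388,140). The pocket's far end is at about (292..362, 44), and the caps are at (435,10), (432,115) and (427,215). I'll zoom for edges.

Run:
```python
from h import *
c=vision.read_camera('wrist');np.save('pics/w2.npy',c['color'])
import pickle;pickle.dump(c,open('w2.pkl','wb'));o=monitor.get_obs();pickle.dump(o,open('o2.pkl','wb'))
cv2.imwrite('pics/w2c.png',cv2.convertScaleAbs(cv2.resize(c['color'][22:162,252:402],None,fx=4,fy=4,interpolation=2),alpha=1.5))
g=cv2.cvtColor(c['color'],6);print('row80',g[80,275:385].tolist());print('col325',g[25:60,325].tolist())
```

```text
row80 [112, 113, 114, 112, 165, 191, 192, 188, 191, 190, 191, 188, 186, 187, 220, 162, 101, 105, 75, 115, 129, 123, 104, 107, 110, 110, 107, 108, 107, 110, 110, 108, 108, 108, 108, 105, 105, 111, 107, 109, 107, 104, 107, 105, 107, 106, 106, 106, 104, 108, 107, 108, 110, 111, 106, 111, 113, 109, 108, 109, 104, 104, 108, 107, 108, 110, 108, 103, 108, 105, 107, 104, 103, 103, 104, 107, 105, 102, 104, 105, 104, 107, 122, 134, 95, 81, 97, 100, 201, 229, 227, 224, 224, 224, 223, 222, 219, 221, 221, 179, 138, 129, 131, 130, 130, 128, 127, 130, 130, 132]
col325 [131, 127, 131, 133, 134, 187, 223, 228, 226, 226, 228, 228, 228, 227, 225, 224, 224, 211, 123, 126, 102, 103, 93, 66, 81, 87, 81, 97, 108, 111, 110, 107, 112, 108, 107]
```

View pics/w2c.png

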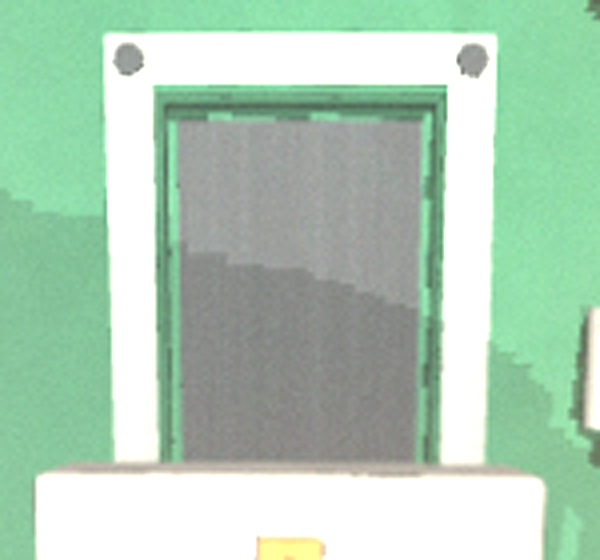

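Create m.py:
```python
from h import *
import pickle
c=pickle.load(open('w2.pkl','rb'));o=pickle.load(open('o2.pkl','rb'))
px=lambda p:(np.array(p,float)+.5)/4-.5+[252,22]
f=lambda v:np.degrees(np.arctan2(v[1],v[0]))
m=ray(c,px([[154,87],[447,87],[440,465],[160,465]]),.020)
print('mouth',m.round(4).tolist(),'w',np.linalg.norm(m[1]-m[0]),np.linalg.norm(m[2]-m[3]))
print('yaw: end',f(m[1]-m[0]),'sides',f(m[0]-m[3])-90,f(m[1]-m[2])-90)
fr=ray(c,px([[105,33],[497,34],[485,465],[114,465]]),.020)
print('frame',fr.round(4).tolist(),np.linalg.norm(fr[1]-fr[0]),'yaw',f(fr[1]-fr[0]),f(fr[0]-fr[3])-90,f(fr[1]-fr[2])-90)
h=cv2.cvtColor(c['color'],cv2.COLOR_BGR2HSV);M=cv2.inRange(h,(3,170,100),(18,255,255))
for b in((395,85,475,145),(390,185,470,245)):
    S=np.argwhere(M[b[1]:b[3],b[0]:b[2]])[:,::-1]+[b[0],b[1]];r=cv2.minAreaRect(S.astype(np.float32));q=ray(c,cv2.boxPoints(r),.042);print('cap',q.mean(0).round(4),r[2],q.round(4).tolist())
d=ray(c,px([[37,475],[545,478]]),o['tool_pos'][2]-.0294+.022)
r=R.from_euler('xyz',o['tool_rot'],degrees=True)
print('die front w',np.linalg.norm(d[1]-d[0]),'yaw',f(d[1]-d[0]),'tool',r.inv().apply(d-o['tool_pos']).round(4).tolist(),o['tool_pos'],o['tool_rot'])
```

```bash
python3 m.py
```

```text
mouth [[0.4652, -0.004, 0.02], [0.5288, 0.0014, 0.02], [0.5359, -0.0801, 0.02], [0.4719, -0.0855, 0.02]] w 0.06388964909099103 0.06425909630543991
yaw: end 4.866018629200294 sides 4.738387340406149 4.9970705609002835
frame [[0.4538, 0.0063, 0.02], [0.5385, 0.0133, 0.02], [0.5463, -0.0792, 0.02], [0.4614, -0.0864, 0.02]] 0.08499280769226367 yaw 4.7312897423324065 4.676893808441804 4.794967594242124
cap [ 0.5928 -0.0533  0.042 ] 0.0 [[0.5717, -0.0707, 0.042], [0.5676, -0.0403, 0.042], [0.6133, -0.0358, 0.042], [0.6184, -0.0663, 0.042]]
cap [ 0.6004 -0.1429  0.042 ] 0.0 [[0.5787, -0.1603, 0.042], [0.5745, -0.1295, 0.042], [0.6214, -0.1255, 0.042], [0.6269, -0.1563, 0.042]]
die front w 0.05520197735761698 yaw 4.505302627858263 tool [[0.054, -0.0273, 0.0074], [0.0537, 0.0279, 0.0074]] [ 0.50490112 -0.12809726  0.19904793] [ 1.79994763e+02 -4.20715178e-04  9.48201112e+01]
```

The mouth measures 64.0 mm (expected 64), the yaw is 4.8°, and the pocket centre comes out at (0.502, −0.060). The caps agree within 1 mm. Now to move over it.

```bash
python3 -c "
from h import *
tool([.502,-.060,.07],94.8)"
```

```text
shift [0.0681 0.0028 0.129 ] turn 0.02011123303526574 at [ 0.5049 -0.1281  0.199 ] [179.99  -0.    94.82] t 5.3667
```

Emit:
{"name": "run_rows", "arguments": {
  "rows": "0.035 0.003 0 0 0.05 | 0.068 0.003 0.01 0 0.05 | 0.068 0.003 0.05 0 0.05 | 0.068 0.003 0.09 0 0.05 | 0.068 0.003 0.12 0 0.05 | 0.068 0.003 0.129 0 0.05 | 0.068 0.003 0.129 0 0.05 | 0.068 0.003 0.129 0 0.05"
}}

```text
time_s: 6.03
tool_pos: [0.503, -0.0608, 0.0711]
tool_rot: [179.9, 0.0, 94.7]
force: [0.5, 1.1, -3.4]
grip_width: 0.0558
grasp_force: 30.0
```

Emit:
{"name": "run_rows", "arguments": {
  "rows": "0 0 0 0 0.05 | 0 0 0 0 0.05 | 0 0 0 0 0.05"
}}

```text
time_s: 6.28
tool_pos: [0.5036, -0.0607, 0.0719]
tool_rot: [179.8, -0.0, 94.8]
force: [-0.1, 0.6, -2.6]
grip_width: 0.0559
grasp_force: 30.0
```

Run:
```python
from h import *
tool([.502,-.060,.0394],94.8)
c=vision.read_camera('wrist');cv2.imwrite('pics/w3.png',cv2.convertScaleAbs(cv2.resize(c['color'][:250,200:460],None,fx=3,fy=2.4),alpha=1.4))
import pickle;pickle.dump(c,open('w3.pkl','wb'))
```

```text
shift [ 0.0008 -0.0017  0.0325] turn -0.04487207382958047 at [ 0.5036 -0.0607  0.0719] [ 1.7979e+02 -1.0000e-02  9.4760e+01] t 6.2833
```

View pics/w3.png

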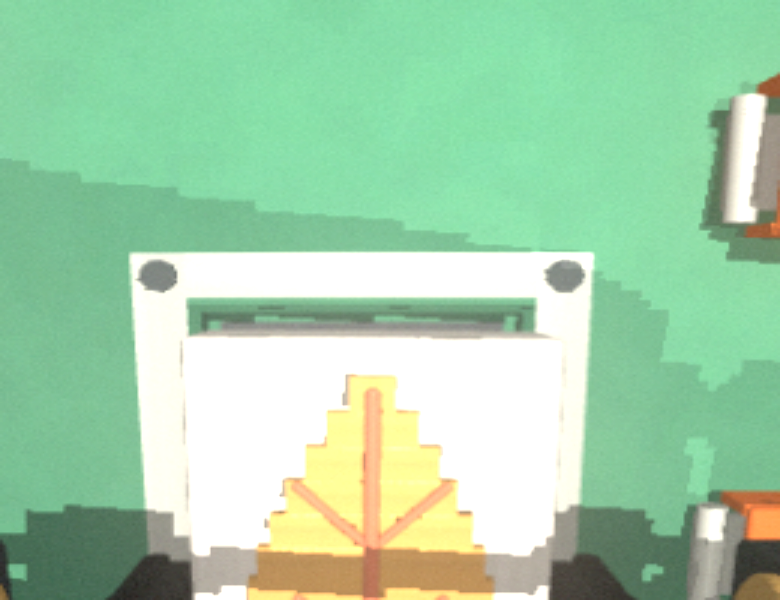

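The mouth's far corners are at zoomed (187,298) and (535,298), the die's top front corners at (185,337) and (560,337).

Run:
```python
from h import *
import pickle;c=pickle.load(open('w3.pkl','rb'))
px=lambda p:(np.array(p,float)+.5)/[3,2.4]-.5+[200,0]
m=ray(c,px([[187,298],[535,298]]),.02);d=ray(c,px([[185,337],[560,337]]),.0645)
b=R.from_euler('z',-4.8,degrees=True)
M,D=b.apply(m),b.apply(d);print(M.round(4).tolist(),D.round(4).tolist())
mc=M.mean(0)-[0,.059,0];dc=D.mean(0)-[0,.0546,0];print('pocket',b.inv().apply(mc),'die',b.inv().apply(dc),'die-pocket in bed xy',(dc-mc).round(4))
```

```text
[[0.4628, -0.0425, 0.02], [0.5272, -0.0426, 0.02]] [[0.4697, -0.0486, 0.0645], [0.5241, -0.0487, 0.0645]]
pocket [ 0.50173797 -0.05975007  0.02      ] die [ 0.50378147 -0.06129505  0.0645    ] die-pocket in bed xy [ 0.0019 -0.0017  0.0445]
```

Emit:
{"name": "run_rows", "arguments": {
  "rows": "0.0014 -0.0018 0.006 0 0.05 | 0.0014 -0.0018 0.012 0 0.05 | 0.0014 -0.0018 0.016 0 0.05 | 0.0014 -0.0018 0.018 0 0.05 | 0.0014 -0.0018 0.018 0 0.05 | 0.0014 -0.0018 0.018 0 0.05 | 0.0014 -0.0018 0.018 0 0.05"
}}

```text
time_s: 6.92
tool_pos: [0.5004, -0.0594, 0.0521]
tool_rot: [180.0, 0.0, 94.8]
force: [0.7, -1.2, -3.6]
grip_width: 0.0557
grasp_force: 30.0
```

```bash
python3 -c "
from h import *
tool([.502,-.060,.0394],94.8)"
```

```text
shift [-0.0007  0.0016  0.0127] turn -0.041863718727441324 at [ 0.5004 -0.0594  0.0521] [1.7999e+02 1.0000e-02 9.4760e+01] t 6.9167
```

Create avg.py:
```python
from h import *
P=[];F=[];Y=[]
for i in range(5):
    vision.read_camera('wrist');o=monitor.get_obs();P.append(o['tool_pos']);F.append(o['force']);Y.append(o['tool_rot'][2])
print(np.mean(P,0).round(4),np.std(P,0).round(4),np.mean(F,0).round(2),np.mean(Y).round(2),o['grip_width'],o['time_s'])
```

```bash
python3 avg.py
```

```text
[ 0.5004 -0.0594  0.0522] [0. 0. 0.] [ 0.12  0.12 -3.03] 94.76 0.05568392584555355 7.1667
```

Emit:
{"name": "run_rows", "arguments": {
  "rows": "-0.0005 0.0015 0.001 0 0.05 | -0.0005 0.0015 0.003 0 0.05 | -0.0005 0.0015 0.005 0 0.05 | -0.0005 0.0015 0.006 0 0.05 | -0.0005 0.0015 0.006 0 0.05 | -0.0005 0.0015 0.006 0 0.05"
}}

```text
time_s: 7.67
tool_pos: [0.5016, -0.0597, 0.0459]
tool_rot: [-180.0, -0.0, 94.8]
force: [0.1, -0.2, -3.5]
grip_width: 0.0555
grasp_force: 30.0
```

```bash
python3 avg.py
```

```text
[ 0.5018 -0.0597  0.0461] [0.     0.     0.0001] [-0.02 -0.23 -3.42] 94.76 0.05574547232743835 7.9167
```

Emit:
{"name": "run_rows", "arguments": {
  "rows": "0 0 0.002 0 0.05 | 0 0 0.004 0 0.05 | 0 0 0.0055 0 0.05 | 0 0 0.0065 0 0.05 | 0 0 0.007 0 0.05 | 0 0 0.007 0 0.05"
}}

```text
time_s: 8.42
tool_pos: [0.5016, -0.0597, 0.0394]
tool_rot: [-180.0, -0.0, 94.8]
force: [-3.2, 0.5, 2.5]
grip_width: 0.0557
grasp_force: 30.0
```

```bash
python3 avg.py
```

```text
[ 0.5016 -0.0597  0.0393] [0. 0. 0.] [-3.63  0.36  4.15] 94.76 0.05572147934675526 8.6667
```

The die is on the floor (force reversed from −3.4 to +4 N). I'll release with a modest opening and lift.

Emit:
{"name": "run_rows", "arguments": {
  "rows": "0 0 0 0 0.064 | 0 0 0 0 0.064 | 0 0 0 0 0.064 | 0 0 0 0 0.064"
}}

```text
time_s: 9.0
tool_pos: [0.5023, -0.0597, 0.0391]
tool_rot: [179.9, 0.0, 94.8]
force: [0.3, -0.3, -0.2]
grip_width: 0.0636
grasp_force: 0.0
```

Emit:
{"name": "run_rows", "arguments": {
  "rows": "0 0 -0.01 0 0.064 | 0 0 -0.03 0 0.064 | 0 0 -0.07 0 0.064 | 0 0 -0.11 0 0.064 | 0 0 -0.14 0 0.064 | 0 0 -0.14 0 0.064 | 0 0 -0.14 0 0.064"
}}

```text
time_s: 9.58
tool_pos: [0.5034, -0.0598, 0.1817]
tool_rot: [179.7, -0.0, 94.8]
force: [0.7, 1.0, 0.1]
grip_width: 0.0641
grasp_force: 0.0
```

Run:
```python
from h import *
c=vision.read_camera('wrist');t=vision.read_camera('top')
a=cv2.resize(c['color'][60:250,210:440],None,fx=2,fy=2);b=cv2.resize(t['color'][165:275,275:405],None,fx=3,fy=3)
h=max(a.shape[0],b.shape[0]);f=lambda i:cv2.copyMakeBorder(i,0,h-i.shape[0],0,0,0)
im=np.hstack([f(a),f(b)])[:,:800];cv2.imwrite('pics/placed.png',cv2.convertScaleAbs(im,alpha=1.5));tool([.5,-.06,.2],184.8)
```

```text
shift [-0.0003 -0.0012 -0.0214] turn 89.96245057467976 at [ 0.5012 -0.0596  0.1786] [-1.7996e+02 -2.0000e-02  9.4760e+01] t 9.6833
```

View pics/placed.png

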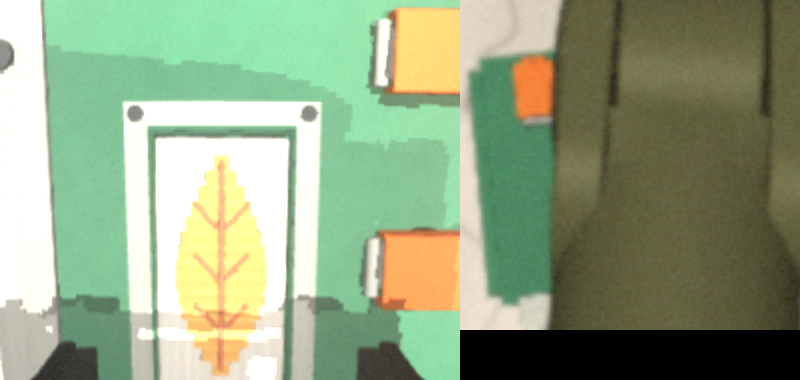

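The die sits centred and square in its pocket, and the force is back to zero. Next the taps, left cap first: its top should be at (0.584, 0.037).

```bash
python3 -c "
from h import *
tool([.584,.0374,.1],184.8);print(monitor.get_obs()['qpos'])"
```

```text
shift [0.0898 0.0906 0.0785] turn 89.96245057467976 at [ 0.5012 -0.0596  0.1786] [-1.7996e+02 -2.0000e-02  9.4760e+01] t 9.6833
[-25.2515622    2.68952344  30.0424143  109.02199434  -1.45379555
  68.69989102  10.05518604]
```

Emit:
{"name": "run_rows", "arguments": {
  "rows": "0.03 0.03 0 7 0 | 0.06 0.06 0 14 0 | 0.09 0.091 0.01 21 0 | 0.09 0.091 0.03 28 0 | 0.09 0.091 0.05 35 0 | 0.09 0.091 0.07 42 0 | 0.09 0.091 0.0785 49 0 | 0.09 0.091 0.0785 56 0"
}}

```text
time_s: 10.35
tool_pos: [0.5815, 0.0371, 0.0956]
tool_rot: [-179.8, 0.5, 38.4]
force: [-0.3, 1.5, -0.0]
grip_width: 0.0187
grasp_force: 0.0
```

Emit:
{"name": "run_rows", "arguments": {
  "rows": "0 0 0 7 0 | 0 0 0 14 0 | 0 0 0 21 0 | 0 0 0 28 0 | 0 0 0 34 0 | 0 0 0 34 0 | 0 0 0 34 0"
}}

```text
time_s: 10.93
tool_pos: [0.5839, 0.0374, 0.0991]
tool_rot: [180.0, 0.2, 4.9]
force: [0.7, 0.2, -0.6]
grip_width: 0.0009
grasp_force: 0.0
```

```bash
python3 -c "
from h import *
tool([.584,.0374,.062],184.8);print(monitor.get_obs()['qpos'],monitor.get_obs()['force'])"
```

```text
shift [ 0.0002 -0.      0.0371] turn 0.12826866383915103 at [0.5839 0.0374 0.0991] [1.7995e+02 1.6000e-01 4.9300e+00] t 10.9333
[-37.93392751  19.58645786  37.67006753 103.03040828 -13.34404267
  62.05031325 -80.59845004] [ 0.72549916  0.19426271 -0.58069016]
```

Emit:
{"name": "run_rows", "arguments": {
  "rows": "0 0 0.015 0 0 | 0 0 0.03 0 0 | 0 0 0.036 0 0 | 0 0 0.037 0 0 | 0 0 0.037 0 0"
}}

```text
time_s: 11.35
tool_pos: [0.5845, 0.0373, 0.0631]
tool_rot: [180.0, 0.1, 4.8]
force: [0.7, -0.1, 0.1]
grip_width: 0.0005
grasp_force: 0.0
```

Emit:
{"name": "run_rows", "arguments": {
  "rows": "0 0 0.001 0 0 | 0 0 0.002 0 0 | 0 0 0.003 0 0 | 0 0 0.003 0 0"
}}

```text
time_s: 11.68
tool_pos: [0.5852, 0.0376, 0.0609]
tool_rot: [-180.0, -0.0, 4.8]
force: [0.9, 0.4, -0.2]
grip_width: 0.0004
grasp_force: 0.0
```

Emit:
{"name": "run_rows", "arguments": {
  "rows": "0 0 0.001 0 0 | 0 0 0.001 0 0"
}}

```text
time_s: 11.85
tool_pos: [0.585, 0.0376, 0.0596]
tool_rot: [-180.0, -0.0, 4.8]
force: [0.4, 0.8, 0.4]
grip_width: 0.0004
grasp_force: 0.0
```

Emit:
{"name": "run_rows", "arguments": {
  "rows": "0 0 0.001 0 0 | 0 0 0.001 0 0"
}}

```text
time_s: 12.02
tool_pos: [0.5851, 0.0376, 0.0594]
tool_rot: [-180.0, 0.0, 4.8]
force: [-2.8, -0.1, 6.2]
grip_width: 0.0005
grasp_force: 3.0
```

Emit:
{"name": "run_rows", "arguments": {
  "rows": "0 0 0.001 0 0 | 0 0 0.001 0 0 | 0 0 0.001 0 0"
}}

```text
time_s: 12.27
tool_pos: [0.5851, 0.0376, 0.0593]
tool_rot: [-179.9, 0.0, 4.8]
force: [-4.6, -0.6, 12.2]
grip_width: 0.0006
grasp_force: 5.9
```

The left bolt is tight: it held 12 N with no give. Middle cap next, 90 mm along tool +y.

Emit:
{"name": "run_rows", "arguments": {
  "rows": "0 0 -0.012 0 0 | 0 0.01 -0.02 0 0 | 0 0.04 -0.02 0 0 | 0 0.07 -0.02 0 0 | 0 0.09 -0.02 0 0 | 0 0.09 -0.01 0 0 | 0 0.09 -0.004 0 0 | 0 0.09 -0.004 0 0"
}}

```text
time_s: 12.93
tool_pos: [0.5914, -0.0516, 0.0602]
tool_rot: [-180.0, 0.1, 4.8]
force: [-0.8, 0.5, -0.6]
grip_width: 0.0006
grasp_force: 0.0
```

Emit:
{"name": "run_rows", "arguments": {
  "rows": "0 0 0.001 0 0 | 0 0 0.001 0 0"
}}

```text
time_s: 13.1
tool_pos: [0.5925, -0.0507, 0.0604]
tool_rot: [-180.0, 0.0, 4.9]
force: [0.5, -0.1, 0.5]
grip_width: 0.0008
grasp_force: 0.0
```

Emit:
{"name": "run_rows", "arguments": {
  "rows": "0 0 0.001 0 0 | 0 0 0.001 0 0"
}}

```text
time_s: 13.27
tool_pos: [0.5926, -0.0513, 0.0597]
tool_rot: [-180.0, -0.0, 4.8]
force: [-0.1, 0.6, 0.3]
grip_width: 0.0007
grasp_force: 0.0
```

Emit:
{"name": "run_rows", "arguments": {
  "rows": "0 0 0.001 0 0 | 0 0 0.001 0 0"
}}

```text
time_s: 13.43
tool_pos: [0.5927, -0.0515, 0.0595]
tool_rot: [-179.9, -0.0, 4.8]
force: [-1.3, 0.7, 5.5]
grip_width: 0.0003
grasp_force: 2.5
```

Emit:
{"name": "run_rows", "arguments": {
  "rows": "0 0 0.001 0 0 | 0 0 0.001 0 0 | 0 0 0.001 0 0"
}}

```text
time_s: 13.68
tool_pos: [0.5928, -0.0515, 0.0594]
tool_rot: [-179.9, -0.0, 4.8]
force: [-4.7, 1.9, 10.4]
grip_width: 0.0003
grasp_force: 5.4
```

Emit:
{"name": "run_rows", "arguments": {
  "rows": "0 0 -0.012 0 0 | 0 0.01 -0.02 0 0 | 0 0.04 -0.02 0 0 | 0 0.07 -0.02 0 0 | 0 0.09 -0.02 0 0 | 0 0.09 -0.01 0 0 | 0 0.09 -0.004 0 0 | 0 0.09 -0.004 0 0"
}}

```text
time_s: 14.35
tool_pos: [0.5989, -0.1412, 0.0602]
tool_rot: [-179.9, 0.1, 4.8]
force: [-0.4, 0.4, -0.8]
grip_width: 0.0002
grasp_force: 0.0
```

Emit:
{"name": "run_rows", "arguments": {
  "rows": "0 0 0.001 0 0 | 0 0 0.002 0 0 | 0 0 0.003 0 0 | 0 0 0.003 0 0"
}}

```text
time_s: 14.68
tool_pos: [0.6003, -0.1406, 0.0588]
tool_rot: [-179.9, -0.0, 4.8]
force: [-0.4, 0.7, 1.6]
grip_width: 0.0009
grasp_force: 0.9
```

Emit:
{"name": "run_rows", "arguments": {
  "rows": "0 0 0.001 0 0 | 0 0 0.001 0 0"
}}

```text
time_s: 14.85
tool_pos: [0.6004, -0.1411, 0.0579]
tool_rot: [-180.0, -0.1, 4.8]
force: [0.3, 1.0, 3.0]
grip_width: 0.0003
grasp_force: 1.2
```

Emit:
{"name": "run_rows", "arguments": {
  "rows": "0 0 0.001 0 0 | 0 0 0.001 0 0"
}}

```text
time_s: 15.02
tool_pos: [0.6004, -0.1415, 0.0568]
tool_rot: [-180.0, -0.1, 4.8]
force: [0.0, 2.5, 3.4]
grip_width: 0.0008
grasp_force: 1.5
```

The right bolt gives: it sank about 2.5 mm at roughly 3 N, so it is the loose one. I'll go up, open, and lower over its cap's sides at the pinch point.

Emit:
{"name": "run_rows", "arguments": {
  "rows": "0 0 -0.012 0 0 | 0 0 -0.035 0 0.056 | 0.005 0 -0.035 0 0.056 | 0.009 0 -0.035 0 0.056 | 0.009 0 -0.035 0 0.056 | 0.009 0 -0.035 0 0.056"
}}

```text
time_s: 15.52
tool_pos: [0.6084, -0.141, 0.0908]
tool_rot: [-180.0, 0.1, 4.8]
force: [-0.3, -0.2, 0.9]
grip_width: 0.0258
grasp_force: 0.0
```

Emit:
{"name": "run_rows", "arguments": {
  "rows": "0 0 0 0 0.056 | 0 0 0 0 0.056"
}}

```text
time_s: 15.68
tool_pos: [0.6082, -0.1411, 0.0908]
tool_rot: [-180.0, 0.1, 4.8]
force: [-0.1, 0.2, 0.5]
grip_width: 0.0392
grasp_force: 0.0
```

Run:
```python
from h import *
tool([.609,-.1412,.041],184.8)
c=vision.read_camera('wrist');cv2.imwrite('pics/w5.png',cv2.convertScaleAbs(c['color'],alpha=1.4))
```

```text
shift [0.0009 0.0002 0.0498] turn -0.045327189163373305 at [ 0.6082 -0.1411  0.0908] [-1.7999e+02  9.0000e-02  4.7500e+00] t 15.6833
```

View pics/w5.png

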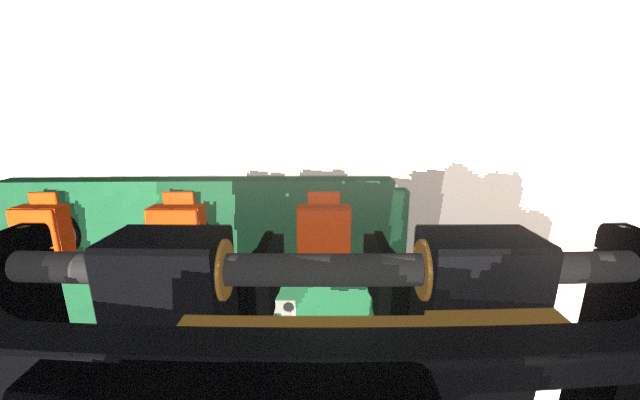

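The right cap (296..351 px) is centred between the fingers (about 270 and 378 px), with its lip at (323,197). Descending now, then a light pinch.

Emit:
{"name": "run_rows", "arguments": {
  "rows": "0.001 0 0 0 0.056 | 0.001 0 0 0 0.056 | 0.001 0 0.02 0 0.056 | 0.001 0 0.035 0 0.056 | 0.001 0 0.044 0 0.056 | 0.001 0 0.048 0 0.056 | 0.001 0 0.048 0 0.056 | 0.001 0 0.048 0 0.056"
}}

```text
time_s: 16.4
tool_pos: [0.6102, -0.1412, 0.044]
tool_rot: [180.0, -0.0, 4.8]
force: [0.2, 0.3, 0.2]
grip_width: 0.056
grasp_force: 0.0
```

```bash
python3 avg.py
```

```text
[ 0.6105 -0.1412  0.0445] [0.0001 0.0001 0.0001] [ 0.1   0.51 -0.11] 4.76 0.05600863498495379 16.65
```

Emit:
{"name": "run_rows", "arguments": {
  "rows": "-0.001 0 0.0015 0 0.056 | -0.001 0 0.003 0 0.056 | -0.001 0 0.003 0 0.056 | -0.001 0 0.003 0 0.02 | -0.001 0 0.003 0 0.02 | -0.001 0 0.003 0 0.02 | -0.001 0 0.003 0 0.02 | -0.001 0 0.003 0 0.02",
  "clamp_n": 12
}}

```text
time_s: 17.32
tool_pos: [0.609, -0.1412, 0.0406]
tool_rot: [180.0, -0.0, 4.8]
force: [0.0, -0.2, 0.6]
grip_width: 0.0316
grasp_force: 12.0
```

Emit:
{"name": "run_rows", "arguments": {
  "rows": "0 0 0 0 0.02 | 0 0 0 0 0.02 | 0 0 0 0 0.02"
}}

```text
time_s: 17.57
tool_pos: [0.6089, -0.1411, 0.0406]
tool_rot: [180.0, -0.0, 4.8]
force: [0.2, -1.0, 0.2]
grip_width: 0.0323
grasp_force: 12.0
```

```bash
python3 avg.py
```

```text
[ 0.6089 -0.1412  0.0406] [0. 0. 0.] [ 0.39 -0.76  0.07] 4.76 0.032014802437237116 17.8167
```

Final ~1.15. Two calls.

Pinched at 32 mm, matching the cap's width. Now lifting along the hinge arc (34 mm radius).

Emit:
{"name": "run_rows", "arguments": {
  "rows": "-0.0008 0 -0.0035 0 0.02 | -0.0017 0 -0.0067 0 0.02 | -0.003 0 -0.0098 0 0.02 | -0.0046 0 -0.0128 0 0.02 | -0.0066 0 -0.0156 0 0.02 | -0.0088 0 -0.0183 0 0.02 | -0.0088 0 -0.0183 0 0.02 | -0.0088 0 -0.0183 0 0.02"
}}

```text
time_s: 18.48
tool_pos: [0.5997, -0.142, 0.0593]
tool_rot: [-180.0, 0.0, 4.8]
force: [-1.3, -0.9, 0.7]
grip_width: 0.0318
grasp_force: 12.0
```

```bash
python3 avg.py
```

```text
[ 0.5997 -0.1419  0.0592] [0.     0.     0.0001] [-2.21 -0.69  1.54] 4.76 0.0319926201405108 18.7333
```

Emit:
{"name": "run_rows", "arguments": {
  "rows": "-0.0025 0 -0.0024 0 0.02 | -0.0051 0 -0.0046 0 0.02 | -0.008 0 -0.0065 0 0.02 | -0.011 0 -0.008 0 0.02 | -0.0135 0 -0.009 0 0.02 | -0.0159 0 -0.0098 0 0.02 | -0.0175 0 -0.0102 0 0.02 | -0.0175 0 -0.0102 0 0.02"
}}

```text
time_s: 19.4
tool_pos: [0.5833, -0.1433, 0.0699]
tool_rot: [-180.0, -0.1, 4.8]
force: [3.0, -1.0, 1.7]
grip_width: 0.0322
grasp_force: 12.0
```

Run:
```python
exec(open('avg.py').read())
s=vision.read_camera('scene');w=vision.read_camera('wrist')
a=cv2.resize(s['color'][140:240,230:380],None,fx=4,fy=4);b=cv2.resize(w['color'][150:350,220:420],None,fx=1,fy=2)
cv2.imwrite('pics/lift.png',cv2.convertScaleAbs(np.hstack([a,b]),alpha=1.6))
```

```text
[ 0.5833 -0.1433  0.0697] [0.     0.     0.0001] [ 3.76 -0.98  1.69] 4.77 0.0318177444125247 19.65
```

View pics/lift.png

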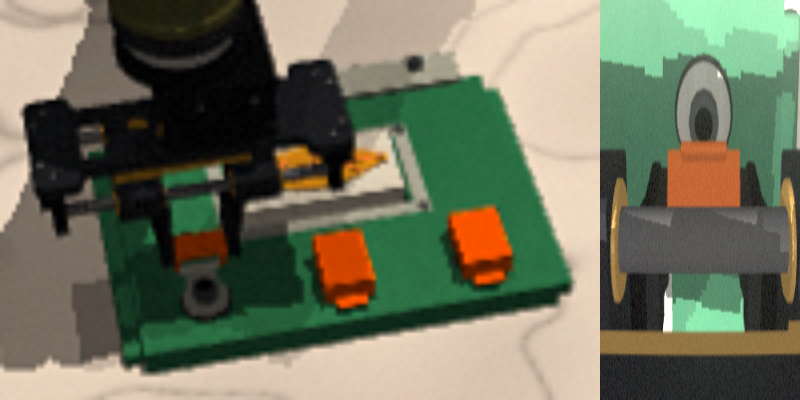

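The loose cap is raised between the fingers with its bolt exposed; the other two caps are shut and the die is in place. I'll check the angle from where the lip shows: px (302..347, 220..230).

Run:
```python
from h import *
w=vision.read_camera('wrist');b=R.from_euler('z',4.8,degrees=True);O=np.array([.5018,-.0598,0])+b.apply([.035,0,0])
for t in(.6,.8,1.0,1.1,1.2,1.3,1.4):
    L=lambda x,z,y:O+b.apply([.031+x*np.cos(t)-z*np.sin(t),-.09+y,.028+x*np.sin(t)+z*np.cos(t)])
    print(t,proj(w,[L(.052,-.002,.01),L(.052,-.002,-.01),L(.052,.001,.01),L(.044,-.003,.016),L(.044,-.003,-.016)]).round(0).tolist())
h=cv2.cvtColor(w['color'],cv2.COLOR_BGR2HSV);m=cv2.inRange(h,(2,130,60),(18,255,255));m[:, :290]=0;m[:,360:]=0;m[:200]=0;m[260:]=0
ys=np.where(m.sum(1)>0)[0];print([(y,np.where(m[y])[0].min(),np.where(m[y])[0].max()) for y in ys][:20])
```

```text
0.6 [[299.0, 181.0], [342.0, 181.0], [298.0, 186.0], [287.0, 191.0], [354.0, 191.0]]
0.8 [[298.0, 198.0], [343.0, 198.0], [297.0, 204.0], [286.0, 205.0], [355.0, 205.0]]
1.0 [[297.0, 220.0], [343.0, 220.0], [297.0, 226.0], [285.0, 223.0], [355.0, 223.0]]
1.1 [[297.0, 232.0], [343.0, 231.0], [297.0, 239.0], [285.0, 232.0], [356.0, 232.0]]
1.2 [[297.0, 244.0], [344.0, 244.0], [296.0, 251.0], [285.0, 242.0], [356.0, 242.0]]
1.3 [[296.0, 256.0], [344.0, 256.0], [296.0, 263.0], [284.0, 252.0], [356.0, 252.0]]
1.4 [[296.0, 268.0], [344.0, 268.0], [296.0, 275.0], [284.0, 262.0], [356.0, 261.0]]
[(np.int64(220), np.int64(312), np.int64(333)), (np.int64(221), np.int64(301), np.int64(346)), (np.int64(222), np.int64(301), np.int64(346)), (np.int64(223), np.int64(300), np.int64(346)), (np.int64(224), np.int64(300), np.int64(346)), (np.int64(225), np.int64(290), np.int64(359)), (np.int64(226), np.int64(290), np.int64(359)), (np.int64(227), np.int64(290), np.int64(359)), (np.int64(228), np.int64(290), np.int64(359)), (np.int64(229), np.int64(290), np.int64(359)), (np.int64(230), np.int64(290), np.int64(359)), (np.int64(231), np.int64(290), np.int64(359)), (np.int64(232), np.int64(290), np.int64(359)), (np.int64(233), np.int64(290), np.int64(359)), (np.int64(234), np.int64(290), np.int64(359)), (np.int64(235), np.int64(290), np.int64(359)), (np.int64(236), np.int64(290), np.int64(359)), (np.int64(237), np.int64(290), np.int64(359)), (np.int64(238), np.int64(290), np.int64(359)), (np.int64(239), np.int64(290), np.int64(359))]
```

The lip fits a cap angle of about 1.0 rad (0.8 needed, around 22 px of margin). The pose is steady and the grip firm, so I'm handing in.

```bash
python3 -c "
from cell import env, vision, monitor
print(env.sign_off())"
```

```text
the job is handed in; nothing more can be done
None
```

The job is handed in, but the sign-off printed no verdict: the leaf die is seated in the pocket and let go, the caps were tapped left, middle, right, and the loose right-hand bolt's cap is held open at about 1.0 rad by my camera estimate, with the other two shut.

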